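Clamp a charred glassblower's paddle against the bench stop with an F-clamp

ROBOT

A 6-joint arm with a two-finger parallel gripper is mounted at the origin on the work surface. World frame = base frame: x ahead of the robot, y to its left, z up, the work surface at z = 0. Lengths are in mm, angles in rad, forces in N, time in s.
With the tool pointing down it reaches from about 350 to 775 mm from the base axis. Payload 7.3 kg.
Tool frame: the origin (TCP) lies between the finger pads; the fingertips stand 14 mm ahead of it and the grasp point (between the pads) lies 5 mm behind it; z points along the fingers, y is the line along which they close (so a half turn about z gives the same grasp; the last joint's range is limited). The gripper opens to 92 mm and grips with 3 to 60 N. Pads are 19 mm wide; open, the fingers measure 130 mm over their backs; the gripper's body (75 mm by 190 mm) begins 47 mm behind the grasp point.
Start: joints at [1.151, 0.342, 1.524, -0, 1.275, -0.146], TCP at [141.94, 505.467, 240.741] pointing down, gripper open.
Joint ranges: [-2.53, 2.53], [-0.77, 2.02], [0.04, 2.7], [-1, 4.14], [0.28, 2.66], [-3.11, 3.11]. Speed limits (rad/s): [2.57, 2.57, 3.14, 3.14, 3.14, 3.14].

INTERFACE

Orientations are given as [roll, pitch, yaw] about the fixed x, y, z axes, in that order (R = Rz(yaw) Ry(pitch) Rx(roll)).
In Python, from plant import get_obs, cams, close_job gives the robot as it stands. The module is installed in compiled form; this text tells all that it offers.
- The arm moves only by the shell command python3 -m creep 'ROWS'. ROWS is JSON, a list of rows, each an object of numbers: "hand": the opening, from 0 (shut) to 1 (fully open); "tx", "ty", "tz": the shift along the tool's x, y, z in m; "spin": the turn about the tool's z in degrees. In form: [{"hand": .., "tx": .., "ty": .., "tz": .., "spin": ..}, ...]. A call has 1 to 5 rows; each row shifts and turns the commanded pose from where the row before left it, along the tool's axes as they then stand; what a row does not reach is not made up. A row lasts 1/8 s, in which the tool goes at most 62.5 mm and 10.7 degrees, less where a joint would pass 70% of its speed; a pose out of reach is approached as far as the arm can. A call is refused whole if a number of a shift passes 0.0625 or a number of a turn 10.7, either way. A call with a gripper value outside its range is refused whole. The fingers move at their own pace and stop on an object; the grip force is fixed at half the most. Time passes only in rows, so rows that do not move let the fingers close. It gives the time, the measured TCP pose, the force, the opening and the grip force at its end, in the units of the state.
- get_obs(): the state, without advancing time (a new reading comes with each control period).
- cams.capture(name): name is "scene" or "top" or "wrist"; returns a dict with "color" (420x560x3 uint8, red, green, blue), "K" (3x3 intrinsics, pixels), "k1" (the pictures are not rectified: a ray, as slopes to the right and down, at radius r is drawn at 1 + k1 r^2 times it, then the intrinsics apply), "R" (3x3) and "t" (3): a world point X has camera coordinates R X + t. Camera axes: x right, y down, z forward; pixel columns grow to the right and rows downward; lengths in mm; the calibration is good to about 2 mm. A picture is of the moment at which its call begins. There is no depth.
- close_job(): hands the job in; it is judged then, once.
The state is a dict: "time": time; "joint_positions": joint angles; "dq": joint speeds; "tau": joint torques, N m; "tool_pos": TCP position; "tcp_rot": TCP orientation; "contact_force": force on the tool from outside, world axes, zero at the start; "moment": the same for the moment, N m; "grip_width": finger opening in mm; "finger_force": force on a finger pad.
Only numpy, scipy, OpenCV 4.12 (cv2) and the standard library are available. Lean on these libraries where they do the work, as an engineer would, in place of code of your own. Each camera call takes 0.05 s, during which the arm holds its last target. There are 200 camera calls.

TASK

Get the wooden paddle held for dressing: slide it gently along the holding board until its toe sits flush and square against the end stop, slide the F-clamp's free jaw down its bar onto the paddle until the jaw tilts and binds, then screw the T-handle clockwise until the paddle is held firmly with about 70 N, without crushing the charred wood. Let go of everything and leave the other things on the bench where they are.

Things in the scene. Friction and masses are not known exactly. Their poses are not given: they have to be found in the camera images.
- board: Plywood holding board, 180 x 440 x 18 mm on two battens, fixed to the bench; its top is 46 mm above the bench. Origin: bench level, 10 mm behind (+x of) the board's middle. Its y runs along the board to the stop, x away from the robot (within 15 degrees of the room's), z up.
- stop: Hardwood end stop fixed across the board, 140 mm wide, 18 mm high, 30 mm thick. Origin: foot of the middle of the face that the toe must meet, on the board's top; the face looks to -y; axes as the board's.
- paddle: Loose flat paddle of charred wood, 0.24 to 0.42 kg, 22 mm thick: a head 100 mm wide and 170 mm long, then a handle 32 mm wide and 120 mm long. It lies flat on the board, head towards the stop and already under the clamp's pad, toe 30 to 60 mm short of the stop, up to 4 degrees askew. Origin: underside of the head's middle; y to the toe.
- paddle_toe (a point): Middle of the paddle's straight toe edge, half-way up its 22 mm; axes as the paddle's.
- paddle_grip (a point): Middle of the paddle's handle, half-way up its 22 mm: 150 mm from the head's middle, 235 mm from the toe; straight sides 32 mm apart along x. Pinched firmly here (50 N) it can be turned square and slid; dragging it takes 2 to 3 N. Pushed at the end of the handle it does not square itself.
- jaw: Free jaw of the F-clamp, 0.4 kg with its screw: iron sleeve 40 mm high, 24 mm wide (y), 37 mm deep (x) round the upright bar; an arm to -x with the screw 80 mm from the bar. Origin: mid-sleeve on the bar's axis; z up. It hangs bound, tip-down, its z then square with the board; pinched mid-sleeve it slides; pressed on the work it tilts about y: 0.05 rad is level, 0.09 to 0.11 tip-up and bound.
- pad_face (a point): Middle of the underside of the screw's round steel pad, 26 mm across: 49 mm below the jaw's origin when the jaw hangs and the handle reads 0; 10 to 28 mm above the paddle at the start.
- handle_grip (a point): Middle of the T-handle's iron crossbar, on the screw's axis: crossbar 76 mm long (its x), 10 mm wide (its y), 14 mm high; 42 mm above the jaw's origin when the jaw hangs and the handle reads 0, 20 mm clear above the boss. It can be pinched across the 10 mm, or pushed round by one end with closed fingertips: the space round it is free.
- handle (a joint): Turn of the screw, rad: grows clockwise from above, 6 mm of pad travel a turn; -1.5 to 1.5 at the start, end stop at 11, too little to reach and clamp the paddle without sliding the jaw. Stays where it is left. Turning it takes 0.12 N m free, 0.19 N m at 70 N of clamping (pushed steadily 30 mm from the axis: 4 N and 6 N, a slow start 1 N more). From bound to 70 N takes 3 to 6 rad.
- bar_top (a point): Top of the clamp's flat steel bar, 20 (x) x 8 mm (y), upright behind the board, 165 mm above the bench; fingers can straddle it.
- rasp: Bystander: flat rasp, 310 mm, lying on the bench along the board's near side.
- jacks: Bystander: glassworker's steel jacks, 285 mm, lying beyond the stop's end of the board.
- pencil: Bystander: carpenter's pencil, 130 mm, lying on the board's near edge.
- offcut: Bystander: wooden offcut 22 x 60 x 22 mm lying on the board's near edge, beside the paddle's head.
- block_ladle: Bystander: cup-shaped wooden shaping block with a handle, 240 mm, on the bench to the right.
- tumbler: Bystander: amber glass tumbler, 76 mm wide and 85 mm high, behind the board.
- brush: Bystander: bench brush, 200 mm, on the bench to the left.

How it is judged:
By the outcome, as a careful person would: the job done as asked, in the order asked, and still so for the second after the job is handed in, with the robot touching nothing.
It also fails if it takes over 72 s, if anything falls off the work surface, if the arm or the gripper's body presses on something with over 40 N, if the wrist force passes 120 N, or if a joint passes its speed limit or range.

## Working session

There is one attempt and no reset: what is moved stays moved. The work goes in short steps, Python scripts to look and compute and a shell command to move; the robot and the scene stay as the last step left them, time stands still between calls to the robot, and variables do not carry over. Pictures are saved under pics/ and viewed, at most 10 in all, crops included, and the job is handed in when it is done.

```bash
mkdir -p pics; ls; cat > h.py <<'E'
import numpy as np, cv2
from plant import get_obs, cams
def cap(n):
    c=cams.capture(n); return c
def save(c,f): cv2.imwrite(f,cv2.cvtColor(c["color"],cv2.COLOR_RGB2BGR))
def ray(c,px):
    K=np.array(c["K"]);k=float(np.ravel(c["k1"])[0])
    d=((np.array(px,float)-K[:2,2])/[K[0,0],K[1,1]])
    u=d.copy()
    for _ in range(30): u=d/(1+k*(u@u))
    R=np.array(c["R"]);t=np.ravel(c["t"])
    return -R.T@t, R.T@np.array([u[0],u[1],1])
def onz(c,px,z):
    o,d=ray(c,px); return o+d*(z-o[2])/d[2]
def proj(c,X):
    K=np.array(c["K"]);k=float(np.ravel(c["k1"])[0])
    p=np.array(c["R"])@np.array(X,float)+np.ravel(c["t"]);u=p[:2]/p[2]
    u=u*(1+k*(u@u)); return u*[K[0,0],K[1,1]]+K[:2,2]
def tri(c1,p1,c2,p2):
    o1,d1=ray(c1,p1);o2,d2=ray(c2,p2)
    A=np.stack([d1,-d2],1);s=np.linalg.lstsq(A,o2-o1,rcond=None)[0]
    a=o1+s[0]*d1;b=o2+s[1]*d2
    return (a+b)/2,np.linalg.norm(a-b)
E
python3 - <<'E'
from h import *
import pickle
for n in ("scene","top"):
    c=cap(n); save(c,f"pics/{n}0.png"); pickle.dump(c,open(f"{n}0.pkl","wb")); print(n,c["K"],c["k1"],-np.array(c["R"]).T@np.ravel(c["t"]))
print(get_obs())
E
```

```text
pics
scene [[441.19741416   0.         274.00046411]
 [  0.         441.19741416 209.52959706]
 [  0.           0.           1.        ]] -0.13846715157831446 [1090.72476119  589.56468678 1405.28589055]
top [[390.20985062   0.         272.2478412 ]
 [  0.         390.20985062 206.29729315]
 [  0.           0.           1.        ]] 0.030925649130702663 [ 311.09944746   55.18633116 1224.67432902]
{'time': 0.1, 'joint_positions': array([ 1.15100886e+00,  3.42634526e-01,  1.52489819e+00, -3.29651496e-05,
        1.27537656e+00, -1.46025422e-01]), 'dq': array([ 0.00025872, -0.00048788, -0.0026662 , -0.00237678,  0.00114356,
       -0.00086   ]), 'tau': array([ 5.60263543e-04, -4.32004809e+01, -2.44693512e+01,  7.18344119e-02,
        5.26060991e-02, -1.64711628e-05]), 'tool_pos': array([141.80200442, 505.14602545, 240.13218304]), 'tcp_rot': array([-3.14028546e+00, -1.60388844e-04,  2.86784012e+00]), 'contact_force': array([-0.68966381,  0.17778809, -0.74826645]), 'moment': array([ 0.03903972, -0.00064163, -0.00118222]), 'finger_force': 0.0, 'grip_width': 91.58333361688634}
```

View pics/scene0.png

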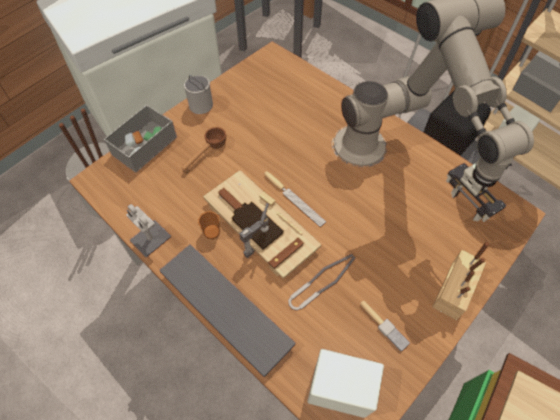

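View pics/top0.png

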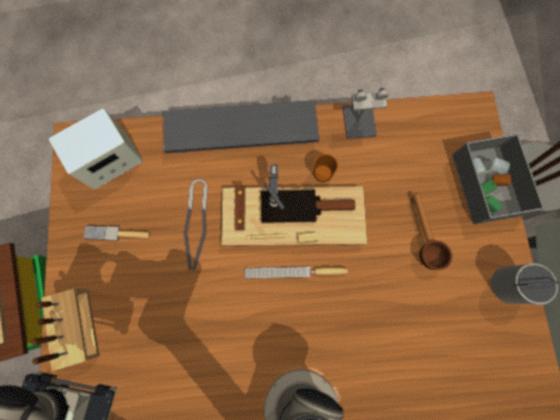

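The scene view shows the board at centre (≈262,225), and the robot is at upper right. In the top view the board spans px (222–366, 186–245), with the stop at (239,207), paddle head (288,206), handle (337,205), clamp jaw (274,180) and tumbler (324,168).

```bash
python3 - <<'E'
from h import *
import pickle
c=pickle.load(open("top0.pkl","rb"))
for n,p,z in [("stop",(239,207),60),("toe",(261,206),68),("heel",(316,206),68),("grip",(337,205),57),("hend",(355,205),68),("bl",(222,188),46),("br",(366,187),46),("fl",(223,246),46),("fr",(366,244),46),("bar",(274,168),165),("screw",(275,199),120)]:
    print(n,onz(c,p,z).round(0))
w=cap("wrist"); R=np.array(w["R"]); t=np.ravel(w["t"])
o=get_obs(); from scipy.spatial.transform import Rotation as Ro
T=Ro.from_euler("xyz",o["tcp_rot"]).as_matrix()
print("cam in tool",T.T@(-R.T@t-o["tool_pos"]), (R@T).round(3),w["K"],w["k1"])
E
```

```text
stop [593. 137.  60.]
toe [589.  70.  68.]
heel [576. -97.  68.]
grip [ 577. -163.   57.]
hend [ 570. -216.   68.]
bl [661. 188.  46.]
br [ 630. -262.   46.]
fl [479. 194.  46.]
fr [ 452. -239.   46.]
bar [674.  24. 165.]
screw [594.  27. 120.]
cam in tool [  70.98321864    0.62455756 -143.10770588] [[ 0.001  1.    -0.002]
 [-0.965  0.    -0.263]
 [-0.263  0.002  0.965]] [[320.88405926   0.         278.4177492 ]
 [  0.         320.88405926 213.39443333]
 [  0.           0.           1.        ]] 0.011755690731848886
```

```bash
python3 -m creep '[{"hand":1,"tx":-0.045,"ty":-0.03,"tz":-0.005,"spin":0},{"hand":1,"tx":-0.045,"ty":-0.03,"tz":-0.005,"spin":0},{"hand":1,"tx":-0.045,"ty":-0.03,"tz":-0.005,"spin":0},{"hand":1,"tx":-0.045,"ty":-0.03,"tz":-0.005,"spin":0},{"hand":1,"tx":-0.045,"ty":-0.03,"tz":-0.005,"spin":0}]'
python3 -m creep '[{"hand":1,"tx":-0.045,"ty":-0.03,"tz":-0.005,"spin":0},{"hand":1,"tx":-0.045,"ty":-0.03,"tz":-0.005,"spin":0},{"hand":1,"tx":-0.045,"ty":-0.03,"tz":-0.005,"spin":0},{"hand":1,"tx":-0.045,"ty":-0.03,"tz":-0.005,"spin":0},{"hand":1,"tx":-0.045,"ty":-0.03,"tz":-0.005,"spin":0}]'
python3 -m creep '[{"hand":1,"tx":-0.045,"ty":-0.03,"tz":-0.005,"spin":0},{"hand":1,"tx":-0.045,"ty":-0.03,"tz":-0.005,"spin":0},{"hand":1,"tx":0,"ty":0,"tz":0,"spin":-10.7},{"hand":1,"tx":0,"ty":0,"tz":0,"spin":0}]'
python3 - <<'E'
from h import *
import pickle
c=cap("wrist"); save(c,"pics/w0.png"); pickle.dump(c,open("w0.pkl","wb"))
o=get_obs();print(o)
E
```

```text
time: 0.78
tool_pos: [318.8, 298.7, 265.8]
tcp_rot: [3.141, 0.0, 2.868]
contact_force: [1.3, 0.3, 0.3]
grip_width: 91.5
finger_force: 0.0
time: 1.4
tool_pos: [494.9, 93.4, 290.7]
tcp_rot: [3.141, -0.0, 2.867]
contact_force: [0.2, 0.3, 0.6]
grip_width: 91.6
finger_force: 0.0
time: 1.9
tool_pos: [564.4, 12.4, 300.0]
tcp_rot: [3.141, -0.001, 3.052]
contact_force: [-0.3, -0.5, 0.2]
grip_width: 91.7
finger_force: 0.0
{'time': 1.95, 'joint_positions': array([-1.13023958e-01,  3.79438687e-01,  1.30366963e+00,  2.37668308e-04,
        1.45954261e+00, -1.59296107e+00]), 'dq': array([ 1.27116215e-02, -1.06302273e-02,  5.13419412e-03, -1.86012029e-03,
        1.51766086e-05,  1.46557236e-02]), 'tau': array([ -0.65032303, -46.09022856, -26.12810433,  -0.07980701,
         0.05806702,  -0.36666789]), 'tool_pos': array([564.22810718,  12.91864288, 300.26344237]), 'tcp_rot': array([ 3.14133309e+00, -1.05278325e-03,  3.05070706e+00]), 'contact_force': array([-0.25755624,  0.09767114,  0.61623625]), 'moment': array([ 0.0368454 , -0.02600012,  0.01176735]), 'finger_force': 0.0, 'grip_width': 91.96463297473412}
```

View pics/w0.png

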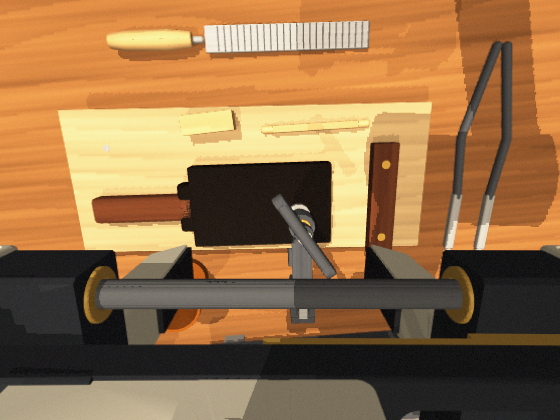

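The wrist view has right = +y and up = −x. It shows the paddle head at px (189–331, 161–246), handle (93–190, 195–222), stop (370–398, 143–248), T-crossbar from (277,198) to (331,274), and jaw arm/sleeve at (303,240–320). Now fit the edges.

```bash
cat >> h.py <<'E'
def edge(c,a,b,w=5,n=40):
    """subpixel line near a-b: returns the two fitted end pixels, residual"""
    g=cv2.GaussianBlur(cv2.cvtColor(c["color"],cv2.COLOR_RGB2GRAY),(0,0),0.8).astype(np.float32)
    a=np.array(a,float);b=np.array(b,float);d=(b-a)/np.linalg.norm(b-a);m=np.array([-d[1],d[0]])
    s=np.arange(-w,w+.01,.25);pts=[]
    for f in np.linspace(.03,.97,n):
        q=(a+f*(b-a))+s[:,None]*m
        v=cv2.remap(g,q[:,:1].astype(np.float32),q[:,1:].astype(np.float32),cv2.INTER_LINEAR).ravel()
        gr=np.abs(np.gradient(v)); k=gr.argmax(); pts.append(q[k])
    pts=np.array(pts,np.float32)
    vx,vy,x0,y0=cv2.fitLine(pts,cv2.DIST_HUBER,0,.01,.01).ravel()
    r=np.abs((pts-[x0,y0])@[-vy,vx]); l=np.array([vx,vy]); p=np.array([x0,y0])
    return p+l*((a-p)@l),p+l*((b-p)@l),np.median(r)
E
python3 - <<'E'
from h import *
import pickle
c=pickle.load(open("w0.pkl","rb"))
E={"board near":((62,110),(428,103),46),"board left":((61,115),(84,240),46),"board far":((90,250),(180,249),46),"board right":((431,108),(415,240),46),
"stop R":((398,145),(394,245),64),"stop L top":((371,147),(368,243),64),"toe":((331,165),(330,240),68),"heel":((189,205),(189,198),68),
"head near":((195,167),(325,162),68),"head far":((200,246),(285,245),68),"han near":((105,198),(172,195),68),"han far":((105,222),(172,221),68)}
for k,(a,b,z) in E.items():
    p,q,r=edge(c,a,b); P,Q=onz(c,p,z),onz(c,q,z); d=Q-P
    print(k,p.round(1),q.round(1),round(float(r),2),P.round(1)[:2],Q.round(1)[:2],"dir",round(np.degrees(np.arctan2(d[1],d[0])),2))
x=cv2.resize(c["color"][130:350,160:420],None,fx=3,fy=2.7,interpolation=cv2.INTER_CUBIC);cv2.imwrite("pics/w0c.png",x[:,:,::-1])
E
```

```text
board near [ 62.  109.6] [428.  101.7] 0.35 [ 453.8 -230.6] [482.7 196.8] dir 86.13
board left [ 58.3 115.5] [ 82.9 240.2] 0.2 [ 460.  -236.6] [ 615.2 -246.8] dir -3.75
board far [ 90. 250.] [180.  250.3] 0.58 [ 629.5 -241. ] [ 640.7 -123.5] dir 84.54
board right [430.7 108. ] [417.3 240.2] 0.18 [490.  200.2] [654.5 188.8] dir -3.95
stop R [399.1 145.1] [392.  244.9] 0.15 [527.9 157.3] [650.6 149.6] dir -3.55
stop L top [369.7 146.9] [364.9 242.8] 0.27 [527.  123.5] [644.9 115.7] dir -3.75
toe [331.7 165. ] [330.2 240. ] 0.19 [543.3  78.1] [635.7  72.1] dir -3.74
heel [189.3 205. ] [189.2 198. ] 0.0 [575.9 -94.7] [567.4 -93.3] dir 170.73
head near [194.9 164.8] [324.9 160.4] 0.22 [529.  -80.4] [537.3  70.5] dir 86.84
head far [200.  246.5] [284.9 243.3] 0.19 [629.8 -90. ] [635.   15.7] dir 87.16
han near [104.9 195.5] [171.9 193.2] 0.2 [ 555.5 -192.4] [ 559.8 -112.8] dir 86.93
han far [105.  222.8] [172.  220.6] 0.21 [ 588.8 -200. ] [ 593.4 -118.8] dir 86.77
```

View pics/w0c.png

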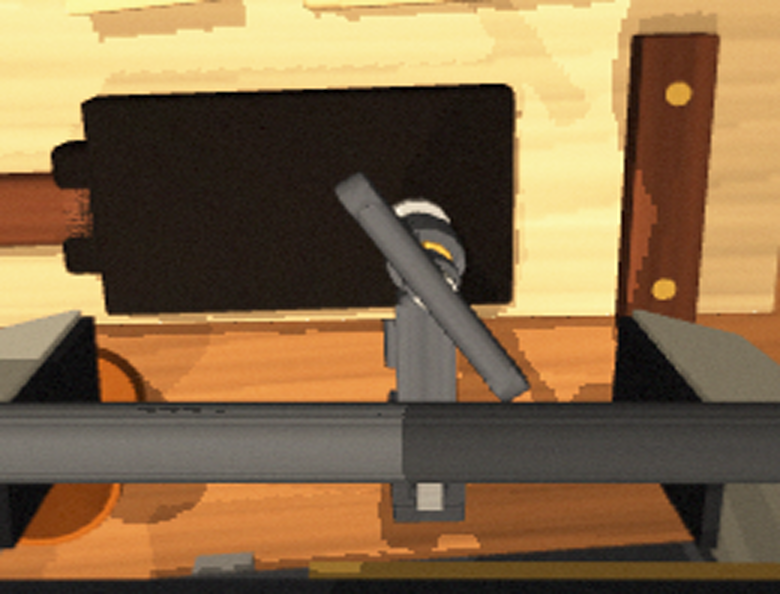

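The paddle is about 0.7° off the board's direction and the toe gap is about 48 mm. The crop shows the T-handle crossing the screw near crop px (428,250), and the sleeve and bar top at (430,497). Next I go to the paddle handle.

```bash
python3 -m creep '[{"hand":1,"tx":0,"ty":0,"tz":0,"spin":10},{"hand":1,"tx":0,"ty":0,"tz":0,"spin":10},{"hand":1,"tx":0,"ty":0,"tz":0,"spin":10},{"hand":1,"tx":0,"ty":0,"tz":0,"spin":10},{"hand":1,"tx":0,"ty":0,"tz":0,"spin":10}]'
python3 -m creep '[{"hand":1,"tx":0,"ty":0,"tz":0,"spin":10},{"hand":1,"tx":0,"ty":0,"tz":0,"spin":10},{"hand":1,"tx":0,"ty":0,"tz":0,"spin":10},{"hand":1,"tx":0,"ty":0,"tz":0,"spin":7.9},{"hand":1,"tx":-0.05,"ty":0.005,"tz":0,"spin":0}]'
python3 -m creep '[{"hand":1,"tx":-0.06,"ty":0.01,"tz":0,"spin":0},{"hand":0.8,"tx":-0.06,"ty":0.005,"tz":0.02,"spin":0},{"hand":0.7,"tx":0,"ty":0,"tz":0.06,"spin":0},{"hand":0.7,"tx":0,"ty":0,"tz":0.06,"spin":0},{"hand":0.7,"tx":0,"ty":0,"tz":0,"spin":0}]'
python3 - <<'E'
from h import *
import pickle
c=cap("wrist"); save(c,"pics/w1.png"); pickle.dump(c,open("w1.pkl","wb"))
o=get_obs();print(o["tool_pos"],o["tcp_rot"],o["joint_positions"])
E
```

```text
time: 2.58
tool_pos: [564.0, 13.8, 300.9]
tcp_rot: [3.141, -0.0, 2.174]
contact_force: [0.3, 0.7, 0.3]
grip_width: 91.9
finger_force: 0.0
time: 3.2
tool_pos: [566.7, -34.4, 301.1]
tcp_rot: [3.141, -0.001, 1.521]
contact_force: [0.3, 0.0, 0.1]
grip_width: 91.5
finger_force: 0.0
time: 3.82
tool_pos: [573.0, -155.3, 157.0]
tcp_rot: [-3.132, -0.004, 1.518]
contact_force: [-0.2, 1.0, 0.6]
grip_width: 64.4
finger_force: 0.0
[ 575.27465675 -156.10488584  160.64294647] [-3.13864457e+00 -1.18605415e-03  1.51916063e+00] [-3.93567189e-01  5.42258596e-01  1.43188387e+00  1.39927534e-04
  1.17062530e+00 -3.41987955e-01]
```

View pics/w1.png

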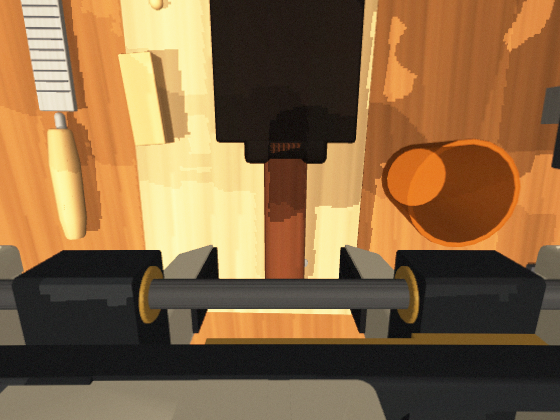

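Handle is centred at px ≈286 between the fingers (inner faces ≈218 and ≈342), running straight up the image. I'll check the offset numerically.

```bash
python3 - <<'E'
from h import *
import pickle
c=pickle.load(open("w1.pkl","rb"))
for a,b in [((265,170),(265,270)),((307,170),(306,270)),((216,20),(216,130)),((362,20),(357,130))]:
    p,q,r=edge(c,a,b);P,Q=onz(c,p,68),onz(c,q,68);d=Q-P
    print(p,q,r,P.round(1),Q.round(1),np.degrees(np.arctan2(-d[1],-d[0])))
E
```

```text
[263.40609792 170.02123743] [264.73833813 270.00348795] 0.22610083 [ 563.6 -113.5   68. ] [ 559.7 -192.    68. ] 87.10982171782001
[306.81673406 169.99534935] [304.28037375 269.9563677 ] 0.17121637 [ 595. -115.   68.] [ 590.7 -193.4   68. ] 86.89447228753905
[210.94415197  20.18732507] [215.01415405 130.03652459] 0.26510102 [536.  -15.6  68. ] [531.5 -83.8  68. ] 86.18784882377095
[362.88235791  20.05391019] [356.1678493 129.9491575] 0.24317336 [633.6 -20.9  68. ] [630.2 -88.8  68. ] 87.15119411573846
```

```bash
python3 -m creep '[{"hand":0.7,"tx":-0.0035,"ty":0.0015,"tz":0.05,"spin":0},{"hand":0.7,"tx":0,"ty":0,"tz":0.035,"spin":0},{"hand":0.7,"tx":0,"ty":0,"tz":0.013,"spin":0},{"hand":0.7,"tx":0,"ty":0,"tz":0,"spin":0},{"hand":0.3,"tx":0,"ty":0,"tz":0,"spin":0}]'
python3 -m creep '[{"hand":0.2,"tx":0,"ty":0,"tz":0,"spin":0},{"hand":0.1,"tx":0,"ty":0,"tz":0,"spin":0},{"hand":0.1,"tx":0,"ty":0,"tz":0,"spin":0}]'
```

```text
time: 4.5
tool_pos: [578.7, -161.0, 65.4]
tcp_rot: [3.138, 0.001, 1.52]
contact_force: [0.4, 0.2, -0.5]
grip_width: 58.3
finger_force: 0.0
time: 4.88
tool_pos: [577.3, -160.6, 63.4]
tcp_rot: [3.141, 0.0, 1.52]
contact_force: [-0.3, 0.2, 3.2]
grip_width: 31.8
finger_force: 30.0
```

```bash
python3 -m creep '[{"hand":0.1,"tx":0.002,"ty":0,"tz":0,"spin":0.5},{"hand":0.1,"tx":0.005,"ty":0,"tz":0,"spin":0.4},{"hand":0.1,"tx":0.006,"ty":0,"tz":0,"spin":0},{"hand":0.1,"tx":0.006,"ty":0,"tz":0,"spin":0},{"hand":0.1,"tx":0.006,"ty":0,"tz":0,"spin":0}]'
python3 -m creep '[{"hand":0.1,"tx":0.006,"ty":0,"tz":0,"spin":0},{"hand":0.1,"tx":0.005,"ty":0,"tz":0,"spin":0},{"hand":0.1,"tx":0.004,"ty":0,"tz":0,"spin":0},{"hand":0.1,"tx":0.002,"ty":0,"tz":0,"spin":0},{"hand":0.1,"tx":0,"ty":0,"tz":0,"spin":0}]'
python3 - <<'E'
from h import *
import pickle
c=cap("wrist"); save(c,"pics/w2.png"); pickle.dump(c,open("w2.pkl","wb"))
c=cap("top"); pickle.dump(c,open("t2.pkl","wb"))
a=c["color"][150:260,205:380]; cv2.imwrite("pics/t2.png",cv2.resize(a,None,fx=4,fy=4,interpolation=cv2.INTER_CUBIC)[:,:,::-1])
E
```

```text
time: 5.5
tool_pos: [579.2, -135.5, 63.4]
tcp_rot: [3.14, 0.001, 1.505]
contact_force: [-0.1, -5.0, 4.1]
grip_width: 31.9
finger_force: 30.0
time: 6.12
tool_pos: [580.3, -118.2, 63.4]
tcp_rot: [3.141, 0.0, 1.505]
contact_force: [0.3, -2.6, 6.0]
grip_width: 31.8
finger_force: 30.0
```

View pics/w2.png

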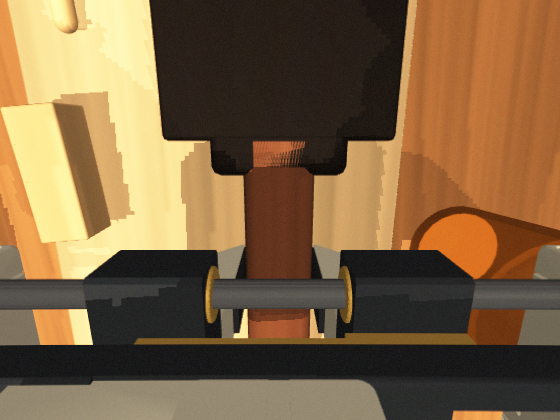

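The paddle is gripped, with its head symmetric around px 280 and nothing else touched. I'll ease it into the stop.

```bash
python3 -m creep '[{"hand":0.1,"tx":0.0015,"ty":0,"tz":0,"spin":0},{"hand":0.1,"tx":0.0015,"ty":0,"tz":0,"spin":0},{"hand":0.1,"tx":0.0,"ty":0,"tz":0,"spin":0}]'
python3 -m creep '[{"hand":0.1,"tx":0.001,"ty":0,"tz":0,"spin":0},{"hand":0.1,"tx":0.0,"ty":0,"tz":0,"spin":0}]'
python3 -m creep '[{"hand":0.1,"tx":0.001,"ty":0,"tz":0,"spin":0},{"hand":0.1,"tx":0.0,"ty":0,"tz":0,"spin":0}]'
```

```text
time: 6.6
tool_pos: [580.5, -115.5, 63.4]
tcp_rot: [3.141, 0.0, 1.505]
contact_force: [-0.7, -3.3, 5.6]
grip_width: 31.5
finger_force: 30.0
time: 6.85
tool_pos: [580.5, -114.5, 63.4]
tcp_rot: [3.141, 0.0, 1.505]
contact_force: [-0.5, -4.0, 4.9]
grip_width: 31.9
finger_force: 30.0
time: 7.1
tool_pos: [580.6, -113.6, 63.4]
tcp_rot: [3.141, 0.0, 1.505]
contact_force: [-0.1, -4.1, 6.2]
grip_width: 31.9
finger_force: 30.0
```

```bash
python3 -m creep '[{"hand":0.1,"tx":0.001,"ty":0,"tz":0,"spin":0},{"hand":0.1,"tx":0.0,"ty":0,"tz":0,"spin":0}]' | grep -E "pos|rot|contact"
python3 -m creep '[{"hand":0.1,"tx":0.001,"ty":0,"tz":0,"spin":0},{"hand":0.1,"tx":0.0,"ty":0,"tz":0,"spin":0}]'| grep -E "pos|rot|contact"
python3 -c "
from h import *;o=get_obs();print(o['moment'])"
```

```text
tool_pos: [580.7, -112.6, 63.4]
tcp_rot: [3.14, 0.0, 1.505]
contact_force: [-0.3, -4.1, 5.7]
tool_pos: [580.7, -112.0, 63.4]
tcp_rot: [3.14, 0.001, 1.505]
contact_force: [-0.8, -5.8, 4.8]
[-1.09069071  0.24088368  0.00346373]
```

```bash
for i in 1; do python3 -m creep '[{"hand":0.1,"tx":0.0007,"ty":0,"tz":0,"spin":0},{"hand":0.1,"tx":0.0,"ty":0,"tz":0,"spin":0}]' | grep -E "pos|rot|contact"; python3 -c "
from h import *;o=get_obs();print(o['moment'])"; done
python3 -m creep '[{"hand":0.1,"tx":0.0007,"ty":0,"tz":0,"spin":0},{"hand":0.1,"tx":0.0,"ty":0,"tz":0,"spin":0}]'| grep -E "pos|rot|contact"
python3 -c "
from h import *;o=get_obs();print(o['moment'])
import pickle
c=cap('top'); pickle.dump(c,open('t3.pkl','wb'))
a=c['color'][170:240,215:330]; cv2.imwrite('pics/t3.png',cv2.resize(a,None,fx=6,fy=6,interpolation=cv2.INTER_CUBIC)[:,:,::-1])"
```

```text
tool_pos: [580.7, -112.0, 63.4]
tcp_rot: [3.14, 0.002, 1.505]
contact_force: [-0.8, -8.8, 4.6]
[-1.49652493  0.3922556  -0.0058323 ]
tool_pos: [580.7, -111.9, 63.4]
tcp_rot: [3.14, 0.003, 1.505]
contact_force: [-0.9, -11.0, 4.9]
[-1.94054163  0.43790186  0.0476965 ]
```

Toe is against the stop (11 N) and the yaw moment is almost zero, so contact is centred and square. I'll release, lift, and view the toe and clamp.

```bash
python3 -m creep '[{"hand":0.4,"tx":0,"ty":0,"tz":0,"spin":0},{"hand":0.6,"tx":0,"ty":0,"tz":0,"spin":0},{"hand":0.6,"tx":0,"ty":0,"tz":-0.04,"spin":0},{"hand":0.6,"tx":0,"ty":0,"tz":-0.06,"spin":0},{"hand":0.6,"tx":0,"ty":0,"tz":-0.06,"spin":0}]'
python3 -m creep '[{"hand":0.6,"tx":0,"ty":0.02,"tz":-0.06,"spin":-10},{"hand":0.6,"tx":0.0,"ty":0.02,"tz":-0.02,"spin":-10},{"hand":0.6,"tx":0,"ty":0,"tz":0,"spin":-10},{"hand":0.6,"tx":0,"ty":0,"tz":0,"spin":-10},{"hand":0.6,"tx":0,"ty":0,"tz":0,"spin":-10}]' >/dev/null
python3 -m creep '[{"hand":0.6,"tx":0,"ty":0,"tz":0,"spin":-10},{"hand":0.6,"tx":0,"ty":0,"tz":0,"spin":-10},{"hand":0.6,"tx":0,"ty":0,"tz":0,"spin":-10},{"hand":0.6,"tx":0,"ty":0,"tz":0,"spin":-10},{"hand":0.6,"tx":0,"ty":0.04,"tz":0,"spin":0}]' >/dev/null
python3 -m creep '[{"hand":0.6,"tx":-0.03,"ty":0.06,"tz":0,"spin":0},{"hand":0.6,"tx":-0.04,"ty":0.04,"tz":0,"spin":0},{"hand":0.6,"tx":0,"ty":0,"tz":0,"spin":0}]'
python3 -c "
from h import *
import pickle
c=cap('wrist'); pickle.dump(c,open('w4.pkl','wb'));save(c,'pics/w4.png')
o=get_obs();print(o['tool_pos'],o['tcp_rot'],o['joint_positions'])"
```

```text
time: 8.78
tool_pos: [580.0, -109.2, 224.0]
tcp_rot: [-3.14, -0.001, 1.505]
contact_force: [0.7, 0.3, -0.1]
grip_width: 55.1
finger_force: 0.0
time: 10.4
tool_pos: [698.1, 26.1, 299.0]
tcp_rot: [3.14, -0.004, 3.081]
contact_force: [0.2, -0.8, 0.3]
grip_width: 55.3
finger_force: 0.0
[697.10792618  24.0903752  299.84395471] [ 3.14093919 -0.00351137  3.07888864] [-7.54735309e-02  6.64943010e-01  8.29298726e-01  6.10532638e-04
  1.65087033e+00 -1.58351694e+00]
```

View pics/w4.png

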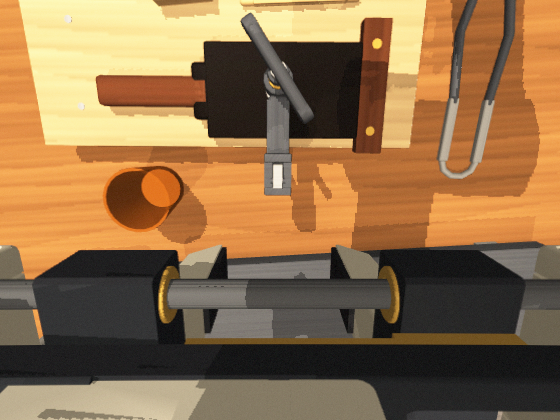

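The toe meets the stop at px x≈360. Bar top is at (278,176), sleeve top spans (265–291, 154–194), crossbar ends are at (249,20) and (307,117), and the boss is at (278,77).

```bash
python3 - <<'E'
from h import *
import pickle
a=pickle.load(open("w0.pkl","rb"));b=pickle.load(open("w4.pkl","rb"))
def light(c,x0,x1,y0,y1):
    g=c["color"][y0:y1,x0:x1].astype(int); m=(g.min(2)>170)
    ys,xs=np.nonzero(m); return (xs.mean()+x0,ys.mean()+y0,len(xs),xs.min()+x0,xs.max()+x0,ys.min()+y0,ys.max()+y0)
print("bar",light(a,295,312,306,325),light(b,268,288,160,195))
pa=light(a,295,312,306,325)[:2];pb=light(b,268,288,160,195)[:2]
print("bar z165",onz(a,pa,165).round(1),onz(b,pb,165).round(1))
# crossbar: long edges in each view
def mid(c,e1,e2):
    A=edge(c,*e1,w=6);B=edge(c,*e2,w=6);return (A[0]+A[1]+B[0]+B[1])/4,A,B
for n,c,p,q in (("w0",a,(277,198),(331,274)),("w4",b,(249,20),(307,117))):
    p=np.array(p,float);q=np.array(q,float);
    c2=c["color"]
    for z in (165,175,185): print(n,z,onz(c,p,z).round(1),onz(c,q,z).round(1))
print("cross ctr",tri(a,(304,236),b,(278,68.5)))
# toe and stop
for k,p,q,z in (("toe",(361,50),(357,134),68),("stopL64",(364,24),(357,148),64),("stopR",(391,22),(382,148),64),("heel",(206,52),(209,128),68),("hnear",(215,43),(350,42),68),("near han",(105,77),(185,77),68),("far han",(105,105),(185,104),68),("brd far",(50,144),(260,146),46),("brd right",(424,10),(411,140),46)):
    P,Q,r=edge(b,p,q,w=4);X,Y=onz(b,P,z),onz(b,Q,z);d=Y-X
    print(k,P.round(1),Q.round(1),r.round(2),X.round(1),Y.round(1),np.degrees(np.arctan2(d[1],d[0])).round(2))
x=np.hstack([cv2.resize(b["color"][0:200,220:420],None,fx=3,fy=3,interpolation=cv2.INTER_CUBIC)]);cv2.imwrite("pics/w4c.png",x[:,:,::-1])
E
```

```text
<stdin>:6: RuntimeWarning: Mean of empty slice.
  ret = ret.dtype.type(ret / rcount)
Traceback (most recent call last):
ValueError: zero-size array to reduction operation minimum which has no identity
```

```bash
python3 - <<'E'
from h import *
import pickle
a=pickle.load(open("w0.pkl","rb"));b=pickle.load(open("w4.pkl","rb"))
def light(c,x0,x1,y0,y1):
    g=c["color"][y0:y1,x0:x1].astype(int).min(2); m=g>0.5*(g.max()+np.median(g))
    ys,xs=np.nonzero(m); return (xs.mean()+x0,ys.mean()+y0,len(xs),xs.min()+x0,xs.max()+x0,ys.min()+y0,ys.max()+y0)
pa,pb=light(a,295,312,308,322),light(b,270,286,158,192); print(pa,pb)
print("bar z165",onz(a,pa[:2],165).round(1),onz(b,pb[:2],165).round(1))
for n,c,p,q in (("w0",a,(277,198),(331,274)),("w4",b,(249,20),(307,117))):
    for z in (165,175,185): print(n,z,onz(c,p,z).round(1),onz(c,q,z).round(1))
print("cross ctr",tri(a,(304,236),b,(278,68.5)), [tri(a,p,b,q) for p,q in (((277,198),(249,20)),((331,274),(307,117)))])
for k,p,q,z in (("toe",(361,50),(357,134),68),("stopL64",(364,24),(357,148),64),("stopR",(391,22),(382,148),64),("heel",(206,52),(209,128),68),("hnear",(215,43),(350,42),68),("near han",(105,77),(185,77),68),("far han",(105,105),(185,104),68),("brd far",(50,144),(260,146),46),("brd right",(424,10),(411,140),46)):
    P,Q,r=edge(b,p,q,w=4);X,Y=onz(b,P,z),onz(b,Q,z);d=Y-X
    print(k,P.round(1),Q.round(1),r.round(2),X.round(1),Y.round(1),np.degrees(np.arctan2(d[1],d[0])).round(2))
x=np.hstack([cv2.resize(b["color"][0:200,220:420],None,fx=3,fy=3,interpolation=cv2.INTER_CUBIC)]);cv2.imwrite("pics/w4c.png",x[:,:,::-1])
E
```

```text
(np.float64(302.5), np.float64(313.5), 80, np.int64(299), np.int64(306), np.int64(309), np.int64(318)) (np.float64(277.0194174757282), np.float64(176.0533980582524), 206, np.int64(273), np.int64(281), np.int64(165), np.int64(187))
bar z165 [673.1  27.7 165. ] [669.1  28.1 165. ]
w0 165 [555.4  13.2 165. ] [633.3  57.5 165. ]
w0 175 [553.2  13.4 175. ] [628.3  56.2 175. ]
w0 185 [551.   13.6 185. ] [623.3  54.8 185. ]
w4 165 [547.9  14.  165. ] [621.6  55.8 165. ]
w4 175 [550.8  14.6 175. ] [621.8  54.9 175. ]
w4 185 [553.7  15.2 185. ] [622.1  54.  185. ]
cross ctr (array([586.37176752,  33.74588607, 183.91754126]), np.float64(0.26765914796322654)) [(array([552.14201409,  14.18713788, 179.599969  ]), np.float64(1.3192826703959941)), (array([622.10524958,  54.12696091, 187.49230753]), np.float64(0.6435224918293339))]
toe [362.6  50.1] [356.5 134. ] 0.22 [555.3 125.9  68. ] [641.2 119.9  68. ] -3.97
stopL64 [364.1  24. ] [355.6 147.9] 0.2 [529.7 128.2  64. ] [657.  119.9  64. ] -3.72
stopR [391.8  22.1] [380.6 147.9] 0.21 [529.7 157.2  64. ] [658.7 148.7  64. ] -3.75
heel [203.3  52.1] [207.3 128.1] 0.48 [547.2 -42.8  68. ] [624.7 -47.9  68. ] -3.78
hnear [215.   41.2] [350.   41.4] 0.09 [537.5 -29.3  68. ] [546.2 112.6  68. ] 86.52
near han [105.1  74. ] [185.   75.5] 0.18 [ 562.6 -150.6   68. ] [568.8 -65.3  68. ] 85.83
far han [105.  106.4] [185.  106.4] 0.07 [ 595.2 -157.4   68. ] [600.2 -69.7  68. ] 86.72
brd far [ 50.  144.7] [260.  146.5] 0.24 [ 632.7 -242.6   46. ] [649.6   8.5  46. ] 86.16
brd right [424.9  10.1] [409.8 139.9] 0.24 [515.8 198.6  46. ] [652.9 189.2  46. ] -3.94
```

View pics/w4c.png

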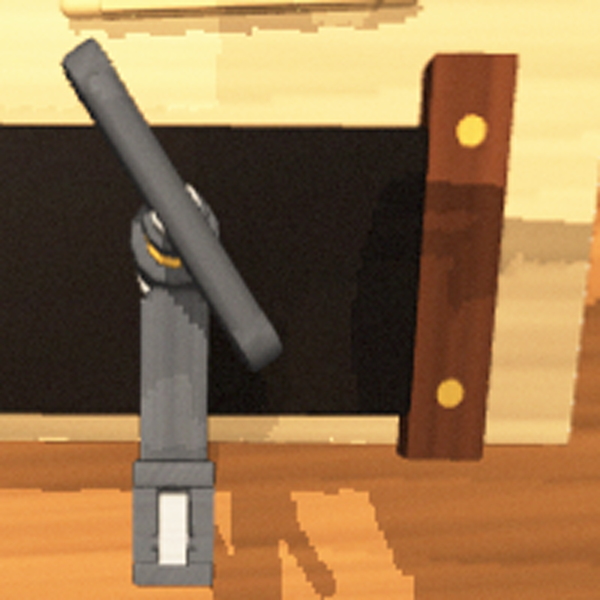

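The toe is flush and parallel to the stop. The sleeve top is at crop px (133–213, 462–583) and the bar top at (173,530). Now the sleeve height.

```bash
python3 - <<'E'
from h import *
import pickle
a=pickle.load(open("w0.pkl","rb"));b=pickle.load(open("w4.pkl","rb"))
print("bar",tri(a,(302.5,313.5),b,(277,176)))
print("sleeve far edge",tri(a,(291,322.6),b,(264.5,194)),tri(a,(315,322.6),b,(291,194)))
for z in (150,155,160,165): print(z,onz(b,(264.5,194),z).round(1),onz(b,(291,194),z).round(1),onz(b,(264.7,154),z).round(1))
o=get_obs();print(o["tool_pos"])
E
python3 -m creep '[{"hand":0.6,"tx":0.0275,"ty":0.002,"tz":0.03,"spin":0},{"hand":0.6,"tx":0,"ty":0,"tz":0.05,"spin":0},{"hand":0.6,"tx":0,"ty":0,"tz":0,"spin":0},{"hand":0.6,"tx":0,"ty":0,"tz":0,"spin":0}]'
```

```text
bar (array([667.85677612,  27.79555117, 173.15618508]), np.float64(0.6666055956599379))
sleeve far edge (array([685.14077079,  15.73462166, 160.71430784]), np.float64(0.24282885163114676)) (array([686.24314155,  39.49365652, 162.28588046]), np.float64(0.04174007968756663))
150 [687.3  15.3 150. ] [688.8  39.9 150. ] [650.8  18.1 150. ]
155 [686.3  15.6 155. ] [687.8  39.7 155. ] [650.4  18.3 155. ]
160 [685.3  15.8 160. ] [686.7  39.5 160. ] [650.   18.5 160. ]
165 [684.3  16.1 165. ] [685.7  39.4 165. ] [649.6  18.7 165. ]
[697.10792618  24.0903752  299.84395471]
time: 10.95
tool_pos: [670.2, 24.9, 224.6]
tcp_rot: [3.141, 0.003, 3.075]
contact_force: [-0.6, -0.6, 1.0]
grip_width: 54.7
finger_force: 0.0
```

```bash
python3 -m creep '[{"hand":0.6,"tx":0.001,"ty":0.003,"tz":0.04,"spin":0},{"hand":0.6,"tx":0,"ty":0,"tz":0.03,"spin":0},{"hand":0.6,"tx":0,"ty":0,"tz":0,"spin":0},{"hand":0.3,"tx":0,"ty":0,"tz":0,"spin":0}]'
python3 -m creep '[{"hand":0.2,"tx":0,"ty":0,"tz":0,"spin":0},{"hand":0.1,"tx":0,"ty":0,"tz":0,"spin":0},{"hand":0.1,"tx":0,"ty":0,"tz":0,"spin":0}]'
python3 -c "
from h import *;o=get_obs();print(o['moment'],o['joint_positions'])"
```

```text
time: 11.45
tool_pos: [670.2, 28.3, 155.2]
tcp_rot: [3.142, 0.004, 3.075]
contact_force: [-0.1, -0.8, 0.6]
grip_width: 49.2
finger_force: 0.0
time: 11.82
tool_pos: [669.1, 27.8, 153.0]
tcp_rot: [-3.14, 0.001, 3.075]
contact_force: [0.2, -2.9, 0.5]
grip_width: 23.7
finger_force: 30.0
[-0.53396187 -0.08876354  0.04329522] [-7.22768075e-02  6.78157068e-01  1.20254801e+00 -1.23863451e-03
  1.25958716e+00 -1.57652120e+00]
```

```bash
python3 -m creep '[{"hand":0.1,"tx":0,"ty":0,"tz":0.002,"spin":0},{"hand":0.1,"tx":0,"ty":0,"tz":0.002,"spin":0},{"hand":0.1,"tx":0,"ty":0,"tz":0.002,"spin":0},{"hand":0.1,"tx":0,"ty":0,"tz":0,"spin":0}]'
python3 -m creep '[{"hand":0.1,"tx":0,"ty":0,"tz":0.002,"spin":0},{"hand":0.1,"tx":0,"ty":0,"tz":0.002,"spin":0},{"hand":0.1,"tx":0,"ty":0,"tz":0.002,"spin":0},{"hand":0.1,"tx":0,"ty":0,"tz":0,"spin":0}]'
```

```text
time: 12.32
tool_pos: [669.1, 27.8, 146.4]
tcp_rot: [-3.141, 0.001, 3.075]
contact_force: [0.2, -5.4, 3.3]
grip_width: 23.9
finger_force: 30.0
time: 12.82
tool_pos: [669.1, 27.8, 140.4]
tcp_rot: [-3.141, 0.001, 3.075]
contact_force: [0.3, -5.2, 4.1]
grip_width: 23.8
finger_force: 30.0
```

```bash
python3 -m creep '[{"hand":0.4,"tx":0,"ty":0,"tz":0,"spin":0},{"hand":0.4,"tx":0,"ty":0,"tz":0,"spin":0},{"hand":0.4,"tx":0,"ty":-0.0005,"tz":-0.009,"spin":0},{"hand":0.1,"tx":0,"ty":0,"tz":0,"spin":0},{"hand":0.1,"tx":0,"ty":0,"tz":0,"spin":0}]'
python3 -m creep '[{"hand":0.1,"tx":0,"ty":0,"tz":0,"spin":0},{"hand":0.1,"tx":0,"ty":0,"tz":0.002,"spin":0},{"hand":0.1,"tx":0,"ty":0,"tz":0.002,"spin":0},{"hand":0.1,"tx":0,"ty":0,"tz":0,"spin":0}]'
python3 -m creep '[{"hand":0.1,"tx":0,"ty":0,"tz":0.002,"spin":0},{"hand":0.1,"tx":0,"ty":0,"tz":0.002,"spin":0},{"hand":0.1,"tx":0,"ty":0,"tz":0,"spin":0}]'
```

```text
time: 13.45
tool_pos: [668.8, 27.7, 149.6]
tcp_rot: [-3.141, 0.001, 3.076]
contact_force: [-0.4, -0.9, 1.8]
grip_width: 23.9
finger_force: 30.0
time: 13.95
tool_pos: [668.8, 27.8, 145.1]
tcp_rot: [-3.141, 0.0, 3.075]
contact_force: [0.8, -3.0, 2.6]
grip_width: 23.6
finger_force: 30.0
time: 14.32
tool_pos: [668.8, 27.8, 141.1]
tcp_rot: [-3.141, 0.0, 3.075]
contact_force: [0.8, -3.8, 2.4]
grip_width: 23.6
finger_force: 30.0
```

```bash
m(){ python3 -c "
from h import *;o=get_obs();print(o['tool_pos'].round(1),o['contact_force'].round(1),o['moment'].round(2))"; }
python3 -m creep '[{"hand":0.1,"tx":0,"ty":0,"tz":0.001,"spin":0},{"hand":0.1,"tx":0,"ty":0,"tz":0.001,"spin":0}]' >/dev/null; m
python3 -m creep '[{"hand":0.1,"tx":0,"ty":0,"tz":0.001,"spin":0},{"hand":0.1,"tx":0,"ty":0,"tz":0.001,"spin":0}]' >/dev/null; m
python3 -m creep '[{"hand":0.1,"tx":0,"ty":0,"tz":0.001,"spin":0},{"hand":0.1,"tx":0,"ty":0,"tz":0.001,"spin":0}]' >/dev/null; m
python3 -m creep '[{"hand":0.1,"tx":0,"ty":0,"tz":0.001,"spin":0},{"hand":0.1,"tx":0,"ty":0,"tz":0.001,"spin":0}]' >/dev/null; m
```

```text
[668.8  27.8 139.5] [ 0.5 -5.2  4.9] [-0.69 -0.01 -0.  ]
[669.   27.8 137.5] [ 2.  -5.   4.9] [-0.83 -0.14  0.01]
[669.5  27.8 136. ] [ 2.2 -5.3  6.5] [-0.81 -0.25 -0.02]
[669.8  27.7 134.1] [ 3.7 -4.4  6.5] [-0.81 -0.45 -0.02]
```

```bash
m(){ python3 -c "
from h import *;o=get_obs();print(o['tool_pos'].round(1),o['contact_force'].round(1),o['moment'].round(2))"; }
python3 -m creep '[{"hand":0.1,"tx":0,"ty":0,"tz":0.001,"spin":0},{"hand":0.1,"tx":0,"ty":0,"tz":0.001,"spin":0}]' >/dev/null; m
python3 -m creep '[{"hand":0.1,"tx":0,"ty":0,"tz":0.001,"spin":0},{"hand":0.1,"tx":0,"ty":0,"tz":0.0,"spin":0}]' >/dev/null; m
python3 -m creep '[{"hand":0.1,"tx":0,"ty":0,"tz":0.001,"spin":0},{"hand":0.1,"tx":0,"ty":0,"tz":0.0,"spin":0}]' >/dev/null; m
```

```text
[670.3  27.7 132.7] [ 4.  -4.2  9.3] [-0.77 -0.37  0.03]
[670.2  27.8 132.1] [ 3.  -5.  10.2] [-0.83 -0.27 -0.  ]
[670.2  27.7 131.3] [ 1.6 -4.9 11.4] [-0.78 -0.14  0.01]
```

```bash
m(){ python3 -c "
from h import *;o=get_obs();print(o['tool_pos'].round(1),o['contact_force'].round(1),o['moment'].round(2),o['grip_width'])"; }
python3 -m creep '[{"hand":0.1,"tx":0,"ty":0,"tz":0.001,"spin":0},{"hand":0.1,"tx":0,"ty":0,"tz":0.0,"spin":0}]' >/dev/null; m
python3 -m creep '[{"hand":0.1,"tx":0,"ty":0,"tz":0.001,"spin":0},{"hand":0.1,"tx":0,"ty":0,"tz":0.0,"spin":0}]' >/dev/null; m
python3 -c "
from h import *
import pickle
c=cap('scene'); pickle.dump(c,open('s5.pkl','wb'))
a=c['color'][170:280,190:330]; cv2.imwrite('pics/s5.png',cv2.resize(a,None,fx=5,fy=5,interpolation=cv2.INTER_CUBIC)[:,:,::-1])"
```

```text
[670.1  27.8 130.3] [ 2.2 -4.5 11. ] [-0.81 -0.16 -0.  ] 23.594898957776685
[670.2  27.7 129.7] [ 1.4 -4.6 12.3] [-0.77 -0.02 -0.07] 23.8609758812876
```

```bash
m(){ python3 -c "
from h import *;o=get_obs();print(o['tool_pos'].round(1),o['contact_force'].round(1),o['moment'].round(2),o['tcp_rot'].round(4))"; }
python3 -m creep '[{"hand":0.1,"tx":0,"ty":0,"tz":0.001,"spin":0},{"hand":0.1,"tx":0,"ty":0,"tz":0.0,"spin":0}]' >/dev/null; m
python3 -m creep '[{"hand":0.1,"tx":0,"ty":0,"tz":0.001,"spin":0},{"hand":0.1,"tx":0,"ty":0,"tz":0.0,"spin":0}]' >/dev/null; m
```

```text
[670.3  27.7 129.4] [ 0.6 -4.7 17.5] [-0.75  0.27  0.04] [-3.1414  0.0056  3.0755]
[670.3  27.7 129.2] [-2.4 -5.1 21.5] [-0.77  0.51  0.  ] [-3.1413  0.0062  3.0754]
```

View pics/s5.png

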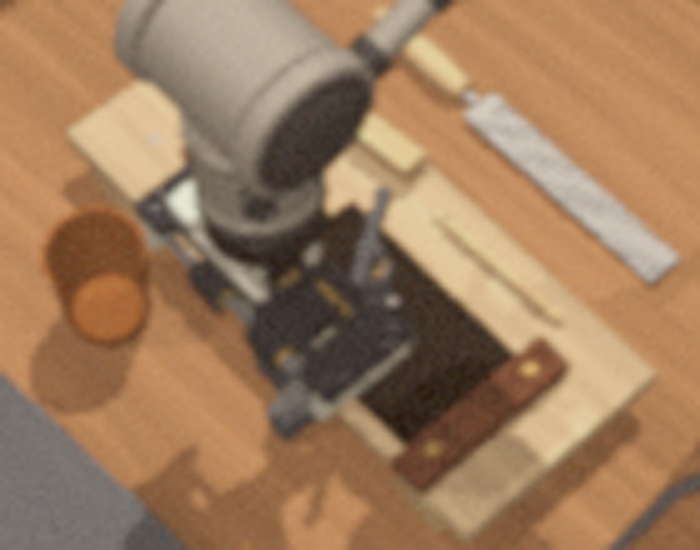

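The image shows the gripper over the clamp, with offcut, pencil, tumbler and rasp undisturbed. The sleeve has stopped and force is climbing steeply (21 N), so the jaw is bound. I'll release, rise and look at the handle.

```bash
python3 -m creep '[{"hand":0.5,"tx":0,"ty":0,"tz":0,"spin":0},{"hand":0.5,"tx":0,"ty":0,"tz":0,"spin":0},{"hand":0.5,"tx":0,"ty":0,"tz":-0.05,"spin":0},{"hand":0.5,"tx":0,"ty":0,"tz":-0.06,"spin":0},{"hand":0.5,"tx":0.03,"ty":0,"tz":-0.06,"spin":0}]' >/dev/null
python3 -m creep '[{"hand":0.5,"tx":0.025,"ty":0,"tz":0,"spin":0},{"hand":0.5,"tx":0,"ty":0,"tz":0,"spin":0},{"hand":0.5,"tx":0,"ty":0,"tz":0,"spin":0}]'
python3 -c "
from h import *
import pickle
c=cap('wrist'); pickle.dump(c,open('w6.pkl','wb'))
a=c['color'][30:270,180:420]; cv2.imwrite('pics/w6.png',cv2.resize(a,None,fx=2.5,fy=2.5,interpolation=cv2.INTER_CUBIC)[:,:,::-1])
o=get_obs();print(o['tool_pos'],o['tcp_rot'],o['joint_positions'])
print([get_obs()['moment'][2].round(3) for _ in range(3)],o['tau'])"
```

```text
time: 18.12
tool_pos: [616.1, 31.8, 289.9]
tcp_rot: [3.141, -0.002, 3.076]
contact_force: [0.2, -0.5, -0.2]
grip_width: 45.8
finger_force: 0.0
[616.23311256  31.67990517 289.70649544] [ 3.14119463e+00 -2.21298296e-03  3.07561149e+00] [-7.29603576e-02  4.89730948e-01  1.15873681e+00  3.83663555e-04
  1.49534060e+00 -1.57780442e+00]
[np.float64(0.024), np.float64(0.024), np.float64(0.024)] [ 1.45906135e-01 -5.32402718e+01 -2.61982173e+01 -2.44920293e-02
  1.18853850e-01  3.43667089e-04]
```

View pics/w6.png

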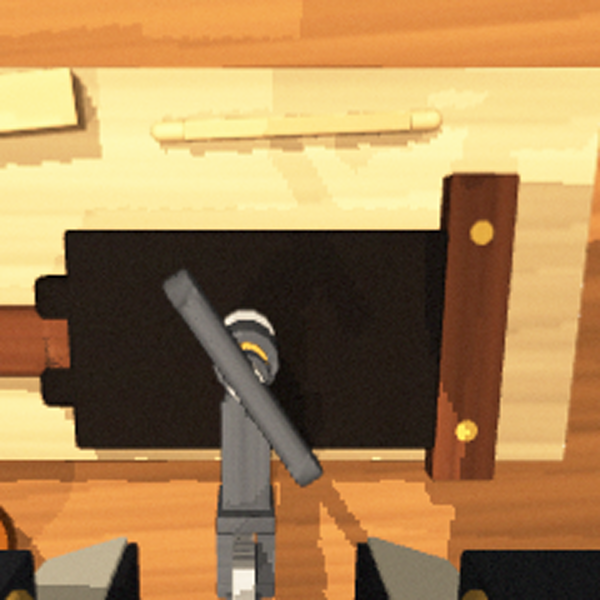

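The crop shows the T-handle from crop px (177,283) to (310,476), the sleeve on the bar at (247,520–590), the toe still flush at x≈440, and pencil and offcut in place. I'll work out the handle pose.

```bash
python3 - <<'E'
from h import *
import pickle
c=pickle.load(open("w6.pkl","rb"))
f=lambda x,y:(180+x/2.5,30+y/2.5)
A=edge(c,f(170,295),f(295,480),w=3);B=edge(c,f(190,274),f(320,467),w=3)
print(A,B)
for z in (154,159,165):
    for E in (A,B):
        P,Q=onz(c,E[0],z),onz(c,E[1],z);d=Q-P;print(z,P.round(1)[:2],Q.round(1)[:2],np.arctan2(d[1],d[0]).round(3))
    print("ends",onz(c,f(177,283),z).round(1),onz(c,f(310,476),z).round(1),"mid",onz(c,f(243.5,379.5),z).round(1))
t=pickle.load(open("w4.pkl","rb"))
# stop/toe in this view
for k,p,q,z in (("toe",f(444,235),f(433,440),68),("stopR",f(518,180),f(494,475),64)):
    P,Q,r=edge(c,p,q,w=3);X,Y=onz(c,P,z),onz(c,Q,z);d=Y-X;print(k,X.round(1),Y.round(1),np.degrees(np.arctan2(d[1],d[0])).round(2))
E
```

```text
(array([247.33083798, 148.45384125]), array([297.45980726, 222.36636786]), np.float32(0.4605618)) (array([255.07181706, 140.23831647]), array([307.8123136 , 216.92907074]), np.float32(0.4291365))
154 [562.3  10. ] [630.9  49.5] 0.522
154 [555.9  17.2] [626.4  59.1] 0.536
ends [558.1  13.3 154. ] [629.5  55.5 154. ] mid [592.6  33.7 154. ]
159 [562.   10.5] [629.4  49.2] 0.522
159 [555.7  17.5] [625.   58.7] 0.536
ends [557.9  13.8 159. ] [628.   55.1 159. ] mid [591.8  33.8 159. ]
165 [561.6  11.1] [627.6  49. ] 0.522
165 [555.5  18. ] [623.2  58.2] 0.536
ends [557.6  14.3 165. ] [626.2  54.7 165. ] mid [590.8  33.9 165. ]
toe [549.3 126.   68. ] [641.6 120.3  68. ] -3.55
stopR [528.2 157.7  64. ] [661.6 148.5  64. ] -3.91
```

```bash
python3 -m creep '[{"hand":0.5,"tx":0.024,"ty":0.0,"tz":0.03,"spin":-8.5},{"hand":0.5,"tx":0,"ty":0,"tz":0.04,"spin":-8.5},{"hand":0.5,"tx":0,"ty":0,"tz":0.03,"spin":-8.5},{"hand":0.5,"tx":0,"ty":0,"tz":0,"spin":-8.6},{"hand":0.4,"tx":0,"ty":0,"tz":0,"spin":0}]'
python3 -m creep '[{"hand":0.4,"tx":0,"ty":0,"tz":0,"spin":0}]'
```

```text
time: 18.8
tool_pos: [592.2, 33.1, 189.8]
tcp_rot: [3.14, -0.002, -2.614]
contact_force: [0.6, 0.6, 0.5]
grip_width: 40.0
finger_force: 0.0
time: 18.92
tool_pos: [592.4, 33.1, 190.9]
tcp_rot: [3.141, 0.0, -2.615]
contact_force: [-1.0, 0.3, -0.5]
grip_width: 36.8
finger_force: 0.0
```

```bash
python3 -m creep '[{"hand":0.4,"tx":0,"ty":0,"tz":0.02,"spin":0},{"hand":0.4,"tx":0,"ty":0,"tz":0.011,"spin":0},{"hand":0.3,"tx":0,"ty":0,"tz":0,"spin":0},{"hand":0.16,"tx":0,"ty":0,"tz":0,"spin":0},{"hand":0.14,"tx":0,"ty":0,"tz":0,"spin":0}]'
python3 -m creep '[{"hand":0.14,"tx":0,"ty":0,"tz":0,"spin":0},{"hand":0.14,"tx":0,"ty":0,"tz":0,"spin":0}]'
python3 -c "
from h import *;o=get_obs();print(o['moment'].round(3),o['tau'][5].round(4),o['joint_positions'][5])"
```

```text
time: 19.55
tool_pos: [592.2, 33.3, 160.9]
tcp_rot: [-3.141, 0.001, -2.613]
contact_force: [0.8, 0.8, 1.6]
grip_width: 14.9
finger_force: 30.0
time: 19.8
tool_pos: [592.2, 33.3, 160.9]
tcp_rot: [-3.141, 0.001, -2.613]
contact_force: [-0.1, 1.0, 3.7]
grip_width: 15.1
finger_force: 30.0
[ 0.204  0.13  -0.032] -0.0038 -2.173168337276206
```

```bash
m(){ python3 -c "
from h import *;o=get_obs();print(o['tool_pos'].round(1),o['contact_force'].round(1),o['moment'].round(3),o['tau'][5].round(4),o['grip_width'].round(1),o['finger_force'])"; }
python3 -m creep '[{"hand":0.22,"tx":0,"ty":0,"tz":0,"spin":0},{"hand":0.22,"tx":0,"ty":0,"tz":-0.004,"spin":0},{"hand":0.22,"tx":0,"ty":0,"tz":0,"spin":0}]' >/dev/null; m
python3 -m creep '[{"hand":0.14,"tx":0,"ty":0,"tz":0,"spin":0},{"hand":0.14,"tx":0,"ty":0,"tz":0,"spin":0}]' >/dev/null; m
```

```text
Traceback (most recent call last):
AttributeError: 'float' object has no attribute 'round'
Traceback (most recent call last):
AttributeError: 'float' object has no attribute 'round'
```

```bash
cat > m.py <<'E'
from h import *
o=get_obs();print(round(o['time'],2),o['tool_pos'].round(1),o['contact_force'].round(1),o['moment'].round(3),'tau6',o['tau'][5].round(4),'w',round(o['grip_width'],1),o['finger_force'],'j6',o['joint_positions'][5].round(3))
E
python3 m.py; python3 -m creep '[{"hand":0.12,"tx":0,"ty":0,"tz":0,"spin":0}]' >/dev/null; python3 m.py
```

```text
20.43 [591.9  33.1 164.2] [-0.6 -0.7  0.7] [ 0.111  0.136 -0.026] tau6 -0.0126 w 14.3 29.9996218085289 j6 -2.173
20.55 [591.8  33.1 164.2] [ 0.  -0.   1.1] [0.106 0.105 0.028] tau6 -0.0144 w 14.4 29.998620450496674 j6 -2.173
```

```bash
python3 -m creep '[{"hand":0.22,"tx":0,"ty":0,"tz":0,"spin":0},{"hand":0.22,"tx":0,"ty":0,"tz":-0.004,"spin":0},{"hand":0.14,"tx":0,"ty":0,"tz":0,"spin":0},{"hand":0.12,"tx":0,"ty":0,"tz":0,"spin":0}]' >/dev/null; python3 m.py
```

```text
21.05 [592.1  33.1 168.4] [-0.   0.2  1.3] [ 0.053  0.011 -0.046] tau6 0.0035 w 11.5 4.4549911469221115 j6 -2.173
```

```bash
python3 -m creep '[{"hand":0.13,"tx":0,"ty":0,"tz":0,"spin":5},{"hand":0.13,"tx":0,"ty":0,"tz":0,"spin":5}]' >/dev/null; python3 m.py
python3 -m creep '[{"hand":0.13,"tx":0,"ty":0,"tz":0,"spin":5},{"hand":0.13,"tx":0,"ty":0,"tz":0,"spin":5}]' >/dev/null; python3 m.py
python3 -m creep '[{"hand":0.13,"tx":0,"ty":0,"tz":0,"spin":5},{"hand":0.13,"tx":0,"ty":0,"tz":0,"spin":5}]' >/dev/null; python3 m.py
python3 -m creep '[{"hand":0.13,"tx":0,"ty":0,"tz":0.0005,"spin":5},{"hand":0.13,"tx":0,"ty":0,"tz":0,"spin":5}]' >/dev/null; python3 m.py
python3 -m creep '[{"hand":0.13,"tx":0,"ty":0,"tz":0.0005,"spin":5},{"hand":0.13,"tx":0,"ty":0,"tz":0,"spin":5}]' >/dev/null; python3 m.py
```

```text
21.3 [592.   33.1 168.3] [0.4 0.  0.3] [ 0.052 -0.001  0.132] tau6 -0.7913 w 11.7 5.443067973246798 j6 -1.996
21.55 [592.   33.1 168.2] [0.2 0.  0.3] [-0.05  -0.047  0.111] tau6 -0.7914 w 12.0 5.4463814679184 j6 -1.822
21.8 [592.   33.1 168.2] [0.4 0.1 0.3] [-0.063 -0.01   0.117] tau6 -0.789 w 12.2 5.831156027270481 j6 -1.647
22.05 [592.1  33.1 168.1] [0.8 0.6 2.3] [-0.032  0.048  0.074] tau6 -0.7873 w 11.8 6.432622473221272 j6 -1.472
22.3 [592.1  33.1 167.9] [-0.8  0.2  3.7] [-0.065  0.154  0.102] tau6 -0.7849 w 11.7 6.8839266410213895 j6 -1.298
```

```bash
python3 -m creep '[{"hand":0.13,"tx":0,"ty":0,"tz":0,"spin":5},{"hand":0.13,"tx":0,"ty":0,"tz":0,"spin":5},{"hand":0.13,"tx":0,"ty":0,"tz":0,"spin":5}]' >/dev/null; python3 m.py
python3 -m creep '[{"hand":0.13,"tx":0,"ty":0,"tz":0,"spin":5},{"hand":0.13,"tx":0,"ty":0,"tz":0,"spin":5},{"hand":0.13,"tx":0,"ty":0,"tz":0,"spin":5}]' >/dev/null; python3 m.py
python3 -m creep '[{"hand":0.13,"tx":0,"ty":0,"tz":0.0005,"spin":5},{"hand":0.13,"tx":0,"ty":0,"tz":0,"spin":5},{"hand":0.13,"tx":0,"ty":0,"tz":0,"spin":5}]' >/dev/null; python3 m.py
python3 -m creep '[{"hand":0.13,"tx":0,"ty":0,"tz":0,"spin":5},{"hand":0.13,"tx":0,"ty":0,"tz":0,"spin":5},{"hand":0.13,"tx":0,"ty":0,"tz":0,"spin":5}]' >/dev/null; python3 m.py
```

```text
22.68 [592.2  33.1 167.9] [-0.2 -0.2  4.5] [-0.047  0.174  0.171] tau6 -0.7783 w 11.9 7.43700536317192 j6 -1.036
23.05 [592.2  33.1 167.9] [0.  0.2 3.5] [-0.033  0.182  0.162] tau6 -0.7724 w 12.2 8.017452814734725 j6 -0.774
23.43 [592.3  33.1 167.8] [-0.4 -0.6  5.1] [-0.109  0.185  0.157] tau6 -0.7646 w 12.4 9.016946491537965 j6 -0.513
23.8 [592.5  33.1 167.8] [-0.6  0.5  5.3] [-0.132  0.115  0.118] tau6 -0.763 w 12.2 9.641817626834381 j6 -0.251
```

```bash
python3 -m creep '[{"hand":0.13,"tx":0,"ty":0,"tz":-0.001,"spin":5},{"hand":0.13,"tx":0,"ty":0,"tz":0,"spin":5},{"hand":0.13,"tx":0,"ty":0,"tz":0,"spin":5}]' >/dev/null; python3 m.py
python3 -m creep '[{"hand":0.13,"tx":0,"ty":0,"tz":0,"spin":5},{"hand":0.13,"tx":0,"ty":0,"tz":0,"spin":5},{"hand":0.13,"tx":0,"ty":0,"tz":0,"spin":5}]' >/dev/null; python3 m.py
python3 -m creep '[{"hand":0.13,"tx":0,"ty":0,"tz":0,"spin":5},{"hand":0.13,"tx":0,"ty":0,"tz":0,"spin":5},{"hand":0.13,"tx":0,"ty":0,"tz":0,"spin":5}]' >/dev/null; python3 m.py
python3 -m creep '[{"hand":0.13,"tx":0,"ty":0,"tz":0,"spin":5},{"hand":0.13,"tx":0,"ty":0,"tz":0,"spin":5},{"hand":0.13,"tx":0,"ty":0,"tz":0,"spin":5}]' >/dev/null; python3 m.py
```

```text
24.18 [592.6  33.1 167.9] [ 2.1  0.3 -0.3] [-0.131 -0.215  0.154] tau6 -0.7543 w 12.3 8.949007452756632 j6 0.011
24.55 [592.7  33.1 168. ] [2.7 0.3 0.7] [-0.129 -0.281  0.188] tau6 -0.7489 w 12.1 9.13251051446423 j6 0.273
24.93 [592.8  33.1 168. ] [3.7 0.8 0.5] [-0.149 -0.312  0.153] tau6 -0.746 w 11.9 9.42252646011184 j6 0.535
25.3 [592.9  33.  168. ] [4.1 0.7 0.5] [-0.153 -0.358  0.203] tau6 -0.7458 w 11.9 9.459861474169884 j6 0.796
```

```bash
cat > avg.py <<'E'
from h import *
M=[];T=[];F=[]
for i in range(16):
    cams.capture("top");o=get_obs();M.append(o['moment']);T.append(o['tau'][5]);F.append(o['contact_force'])
M=np.array(M);print("mz",M[:,2].mean().round(4),M[:,2].std().round(3),"tau6",np.round(T,4)[[0,2,5,15]],"F",np.mean(F,0).round(2),"t",o['time'],'ff',o['finger_force'])
E
python3 -m creep '[{"hand":0.13,"tx":0.001,"ty":0.001,"tz":0,"spin":2},{"hand":0.13,"tx":0,"ty":0,"tz":0,"spin":2}]' >/dev/null; python3 m.py; python3 avg.py
```

```text
25.55 [593.3  33.1 168. ] [-0.2  0.   3.3] [-0.056  0.35   0.147] tau6 -0.2029 w 12.0 9.344634850294824 j6 0.864
mz 0.155 0.022 tau6 [0.0183 0.2611 0.1443 0.1504] F [-0.79  0.57  4.6 ] t 26.35 ff 8.873137730288363
```

```bash
python3 -m creep '[{"hand":0.3,"tx":0,"ty":0,"tz":0,"spin":0},{"hand":0.4,"tx":0,"ty":0,"tz":0,"spin":0},{"hand":0.4,"tx":0,"ty":0,"tz":-0.035,"spin":0},{"hand":0.4,"tx":0,"ty":0,"tz":0,"spin":0}]' >/dev/null; python3 m.py
python3 -m creep '[{"hand":0.13,"tx":0,"ty":0,"tz":0,"spin":5},{"hand":0.13,"tx":0,"ty":0,"tz":0,"spin":5},{"hand":0.13,"tx":0,"ty":0,"tz":0,"spin":5}]' >/dev/null; python3 m.py
python3 -m creep '[{"hand":0.13,"tx":0,"ty":0,"tz":0,"spin":5},{"hand":0.13,"tx":0,"ty":0,"tz":0,"spin":5}]' >/dev/null; python3 m.py
python3 -m creep '[{"hand":0.3,"tx":0,"ty":0,"tz":0,"spin":-10},{"hand":0.4,"tx":0,"ty":0,"tz":0,"spin":-10},{"hand":0.4,"tx":0,"ty":0,"tz":0,"spin":-5},{"hand":0.4,"tx":0,"ty":0,"tz":0,"spin":0}]' >/dev/null; python3 m.py
```

```text
26.85 [594.6  32.9 204.8] [ 0.8  0.  -0.7] [-0.058  0.105 -0.01 ] tau6 -0.0022 w 36.2 0.0 j6 0.864
27.23 [592.8  33.  201.5] [-1.  -0.1  0.1] [-0.122  0.205  0.045] tau6 -0.9264 w 13.4 0.0 j6 1.128
27.48 [592.8  33.  201.4] [ 0.3 -0.1  0.3] [-0.064  0.17   0.026] tau6 -0.9263 w 12.1 0.0 j6 1.303
27.98 [592.9  33.  201.7] [ 0.  -0.8  0. ] [-0.037  0.12   0.057] tau6 -0.5163 w 36.9 0.0 j6 0.864
```

```bash
python3 m.py; python3 -m creep '[{"hand":0.4,"tx":0,"ty":0,"tz":0,"spin":1},{"hand":0.4,"tx":0,"ty":0,"tz":0,"spin":1},{"hand":0.4,"tx":0,"ty":0,"tz":0,"spin":1},{"hand":0.4,"tx":0,"ty":0,"tz":0,"spin":1},{"hand":0.4,"tx":0,"ty":0,"tz":0,"spin":1}]' >/dev/null; python3 m.py
python3 -m creep '[{"hand":0.4,"tx":0,"ty":0,"tz":0.03,"spin":-3},{"hand":0.4,"tx":0,"ty":0,"tz":0.0035,"spin":0},{"hand":0.25,"tx":0,"ty":0,"tz":0,"spin":0},{"hand":0.13,"tx":0,"ty":0,"tz":0,"spin":0},{"hand":0.13,"tx":0,"ty":0,"tz":0,"spin":0}]' >/dev/null; python3 m.py
python3 -m creep '[{"hand":0.13,"tx":0,"ty":0,"tz":0,"spin":4},{"hand":0.13,"tx":0,"ty":0,"tz":0,"spin":2},{"hand":0.13,"tx":0,"ty":0,"tz":0,"spin":1},{"hand":0.13,"tx":0,"ty":0,"tz":0,"spin":1},{"hand":0.13,"tx":0,"ty":0,"tz":0,"spin":1}]' >/dev/null; python3 m.py
python3 -m creep '[{"hand":0.13,"tx":0,"ty":0,"tz":0,"spin":1},{"hand":0.13,"tx":0,"ty":0,"tz":0,"spin":1},{"hand":0.13,"tx":0,"ty":0,"tz":0,"spin":1},{"hand":0.13,"tx":0,"ty":0,"tz":0,"spin":1},{"hand":0.13,"tx":0,"ty":0,"tz":0,"spin":1}]' >/dev/null; python3 m.py
python3 -m creep '[{"hand":0.13,"tx":0,"ty":0,"tz":0,"spin":1},{"hand":0.13,"tx":0,"ty":0,"tz":0,"spin":1},{"hand":0.13,"tx":0,"ty":0,"tz":0,"spin":1},{"hand":0.13,"tx":0,"ty":0,"tz":0,"spin":1},{"hand":0.13,"tx":0,"ty":0,"tz":0,"spin":1}]' >/dev/null; python3 m.py
```

```text
27.98 [592.9  33.  201.7] [ 0.  -0.8  0. ] [-0.037  0.12   0.057] tau6 -0.5163 w 36.9 0.0 j6 0.864
28.6 [593.3  33.  202.7] [-0.3 -0.2  0.5] [-0.065  0.114  0.046] tau6 -0.1824 w 37.0 0.0 j6 0.952
29.23 [593.7  33.1 170.1] [-1.1  0.6  1.3] [0.203 0.234 0.036] tau6 0.0136 w 13.6 0.8183425392917343 j6 0.899
29.85 [593.7  33.1 169.9] [-1.5  0.3  5. ] [0.087 0.327 0.13 ] tau6 -0.0223 w 12.0 12.547221066488419 j6 1.056
30.48 [593.7  33.  169.9] [0.6 1.3 5. ] [0.12  0.232 0.174] tau6 -0.0218 w 12.0 11.798082041514135 j6 1.143
31.1 [593.8  33.  169.9] [0.  0.9 4.1] [-0.035  0.215  0.186] tau6 -0.0161 w 11.9 11.856911073555239 j6 1.231
```

```bash
python3 -m creep '[{"hand":0.13,"tx":0,"ty":0,"tz":0,"spin":5},{"hand":0.13,"tx":0,"ty":0,"tz":0,"spin":5},{"hand":0.13,"tx":0,"ty":0,"tz":0,"spin":5}]' >/dev/null; python3 m.py
python3 -m creep '[{"hand":0.13,"tx":0,"ty":0,"tz":0,"spin":5},{"hand":0.13,"tx":0,"ty":0,"tz":0,"spin":5},{"hand":0.13,"tx":0,"ty":0,"tz":0,"spin":5}]' >/dev/null; python3 m.py
python3 -m creep '[{"hand":0.13,"tx":0,"ty":0,"tz":0,"spin":5},{"hand":0.13,"tx":0,"ty":0,"tz":0,"spin":5},{"hand":0.13,"tx":0,"ty":0,"tz":0,"spin":5}]' >/dev/null; python3 m.py
python3 -m creep '[{"hand":0.13,"tx":0,"ty":0,"tz":0,"spin":1},{"hand":0.13,"tx":0,"ty":0,"tz":0,"spin":1},{"hand":0.13,"tx":0,"ty":0,"tz":0,"spin":1},{"hand":0.13,"tx":0,"ty":0,"tz":0,"spin":1},{"hand":0.13,"tx":0,"ty":0,"tz":0,"spin":1}]' >/dev/null; python3 m.py
```

```text
31.48 [593.9  32.9 169.8] [0.8 1.3 4.1] [0.    0.108 0.17 ] tau6 -0.7492 w 12.0 10.90953056293074 j6 1.495
31.85 [593.9  32.8 169.6] [2.  0.8 3.3] [-0.052  0.013  0.153] tau6 -0.7439 w 12.4 10.708726127631962 j6 1.756
32.23 [593.9  32.7 169.6] [ 1.5 -1.1  2.6] [-0.122  0.028  0.177] tau6 -0.741 w 12.1 10.93155786395073 j6 2.018
32.85 [593.8  32.8 169.5] [ 3.6 -2.6  4. ] [-0.34  -0.377  0.15 ] tau6 -0.0048 w 12.1 10.988384593947558 j6 2.104
```

```bash
python3 -m creep '[{"hand":0.13,"tx":0.0006,"ty":0,"tz":0,"spin":5},{"hand":0.13,"tx":0,"ty":0,"tz":0,"spin":5},{"hand":0.13,"tx":0,"ty":0,"tz":0,"spin":5},{"hand":0.13,"tx":0,"ty":0,"tz":0,"spin":5}]' >/dev/null; python3 m.py
python3 -m creep '[{"hand":0.13,"tx":0,"ty":0,"tz":0,"spin":5},{"hand":0.13,"tx":0,"ty":0,"tz":0,"spin":5},{"hand":0.13,"tx":0,"ty":0,"tz":0,"spin":5},{"hand":0.13,"tx":0,"ty":0,"tz":0,"spin":5}]' >/dev/null; python3 m.py
python3 -m creep '[{"hand":0.13,"tx":0,"ty":0,"tz":0,"spin":1},{"hand":0.13,"tx":0,"ty":0,"tz":0,"spin":1},{"hand":0.13,"tx":0,"ty":0,"tz":0,"spin":1},{"hand":0.13,"tx":0,"ty":0,"tz":0,"spin":1},{"hand":0.13,"tx":0,"ty":0,"tz":0,"spin":1}]' >/dev/null; python3 m.py; python3 -c "
from h import *;print(get_obs()['joint_positions'],get_obs()['tcp_rot'])"
```

```text
33.35 [593.8  32.6 169.4] [ 3.1 -0.9  6. ] [-0.287 -0.105  0.219] tau6 -0.7311 w 12.2 11.81165321613662 j6 2.455
33.85 [593.7  32.5 169.4] [ 1.5 -1.7  5. ] [-0.348 -0.174  0.248] tau6 -0.7215 w 12.0 12.251618560985662 j6 2.804
34.48 [593.7  32.5 169.4] [ 1.6 -2.3  5.8] [-0.313 -0.097  0.206] tau6 0.0195 w 11.9 12.190094499383122 j6 2.889
[-7.40536100e-02  5.29478257e-01  1.42819507e+00 -3.59604020e-04
  1.18406968e+00  2.88861073e+00] [ 3.14136371e+00 -2.84788165e-04 -1.39173232e+00]
```

```bash
python3 -m creep '[{"hand":0.3,"tx":0,"ty":0,"tz":0,"spin":0},{"hand":0.4,"tx":0,"ty":0,"tz":0,"spin":0},{"hand":0.4,"tx":0,"ty":0,"tz":-0.04,"spin":0},{"hand":0.4,"tx":0,"ty":0,"tz":-0.06,"spin":0},{"hand":0.4,"tx":0,"ty":0,"tz":-0.03,"spin":0}]' >/dev/null
python3 -m creep '[{"hand":0.4,"tx":0,"ty":0,"tz":0,"spin":-10},{"hand":0.4,"tx":0,"ty":0,"tz":0,"spin":-10},{"hand":0.4,"tx":0,"ty":0,"tz":0,"spin":-10},{"hand":0.4,"tx":0,"ty":0,"tz":0,"spin":-10},{"hand":0.4,"tx":0,"ty":0,"tz":0,"spin":-10}]' >/dev/null
python3 -m creep '[{"hand":0.4,"tx":0,"ty":0,"tz":0,"spin":-10},{"hand":0.4,"tx":0,"ty":0,"tz":0,"spin":-10},{"hand":0.4,"tx":0,"ty":0,"tz":0,"spin":-10},{"hand":0.4,"tx":0,"ty":0,"tz":0,"spin":0},{"hand":0.4,"tx":0,"ty":0,"tz":0,"spin":0}]'
python3 - <<'E'
from h import *
import pickle
c=cap("wrist"); pickle.dump(c,open("w7.pkl","wb"))
for k,A,B,z in (("toe",(550,126),(640,120),68),("stopR",(530,157.5),(656,149),64),("stopface",(528,128),(543,127),64),("hnear",(538,-20),(545,100),68),("han near",(562.6,-150),(568.8,-66),68)):
    p,q=proj(c,(*A,z)),proj(c,(*B,z))
    P,Q,r=edge(c,p,q,w=4);X,Y=onz(c,P,z),onz(c,Q,z);d=Y-X
    print(k,P.round(0),Q.round(0),r.round(2),X.round(1),Y.round(1),np.degrees(np.arctan2(d[1],d[0])).round(2))
E
python3 m.py
```

```text
time: 36.35
tool_pos: [593.5, 32.8, 298.8]
tcp_rot: [-3.141, 0.001, 0.002]
contact_force: [0.3, -0.1, 0.5]
grip_width: 36.8
finger_force: 0.0
toe [203. 223.] [203. 147.] 0.19 [550.  125.9  68. ] [640. 120.  68.] -3.74
stopR [179. 237.] [178. 133.] 0.23 [530.  157.6  64. ] [656.  148.9  64. ] -3.94
stopface [205. 239.] [206. 227.] 0.15 [527.8 125.4  64. ] [542.8 123.7  64. ] -6.64
hnear [322. 232.] [224. 226.] 0.16 [537.9 -20.   68. ] [545.5 100.   68. ] 86.36
han near [431. 213.] [362. 208.] 0.21 [ 563.6 -149.9   68. ] [569. -66.  68.] 86.33
36.4 [593.6  32.7 298.9] [ 0.  -0.1  0.3] [-0.03   0.134  0.033] tau6 0.0226 w 36.5 0.0 j6 1.494
```

```bash
python3 -c "
from plant import close_job
print(close_job())"
```

```text
the job is handed in; nothing more can be done
None
```

The paddle's toe sits flush and square against the stop, the jaw is slid down and bound, and the screw is tightened to roughly 70–80 N (estimated from turning torque, not measured directly); the job was handed in at about 36 s of the 72 s limit, with the robot clear of everything and no bystander seen to have moved.

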